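# Fit the chopper's blade and lid and hold the lid at pulse

## Robot

A 6-joint arm with a two-finger parallel gripper is mounted at the origin on a cart in front of the work surface, level with it; the furniture and walls round the work are solid. World frame = base frame: x ahead of the robot, y to its left, z up, the work surface at z = 0. Lengths are in mm, angles in rad, forces in N, time in s.
With the tool pointing down it reaches from about 275 to 1000 mm from the base axis. Payload 8.4 kg.
Tool frame: the origin (TCP) lies at the very end of the fingers, on their centre line; the grasp point (between the pads) lies 19 mm behind it; z points along the fingers, y is the direction in which the jaws open and shut (so a half turn about z gives the same grasp; the last joint's range is limited). The gripper opens to 85 mm and grips with 20 to 120 N. Pads are 22 mm wide; open, the fingers measure 114 mm over their backs; the gripper's body (76 mm by 85 mm) begins 54 mm behind the grasp point. The pads swing forward as they close: fully open they stand 13 mm farther back than shut.
Start: joints at [1.235, 0.353, 1.633, -0, 1.155, -0.002], TCP at [204.771, 590.506, 231.281] pointing down, gripper open.
Joint ranges: [-2.63, 2.63], [-0.92, 2.1], [0.06, 2.66], [-1.3, 4.44], [0, 2.69], [-3.02, 3.02]. Speed limits (rad/s): [2.22, 2.22, 2.79, 3.14, 3.14, 3.14].

## Interface

Orientations are given as [roll, pitch, yaw] about the fixed x, y, z axes, in that order (R = Rz(yaw) Ry(pitch) Rx(roll)).
In Python, from rig import r gives the robot as it stands.
- The arm moves only by the tool move_arm, never from a script. Its argument "increments" is a list of rows, each an object of numbers: "tx", "ty", "tz": the shift along the tool's x, y, z in cm; "rx", "ry", "rz": the turn, a rotation vector about the tool's x, y, z in degrees; "gripper": the gripper's target within -1 to 1 (fully open at 1, half-way at 0, shut at -1). A call has 1 to 12 rows; each row shifts and turns the commanded pose from where the row before left it, along the tool's axes as they then stand; what a row does not reach is not made up. A row lasts 1/10 s, in which the tool goes at most 50 mm and 8.59 degrees, less where a joint would pass 70% of its speed; a pose out of reach is approached as far as the arm can. A call is refused whole if a number of a shift passes 5 or a number of a turn 8.59, either way. A call with a gripper value outside its range is refused whole. The fingers move at their own pace and stop on an object; "squeeze" is the grip in N (left out, the last holds). Time passes only in rows, so rows that do not move let the fingers close. It gives the time, the measured TCP pose, the force and the opening at its end, in the units of the state.
- r.sense(): the state, without advancing time (a new reading comes with each control period).
- r.grab_frame(name): name is "scene" or "top" or "wrist"; returns (picture, depth): 400x640x3 uint8, red, green, blue; 400x640 float32, mm along the optical axis (not along the pixel's ray), 0 where there is no reading.
- r.camera_model(name): a dict with "fx", "fy", "cx", "cy" (pixels), "k1" (the pictures are not rectified: a ray, as slopes to the right and down, at radius r is drawn at 1 + k1 r^2 times it, then the intrinsics apply), "R" (3x3) and "t" (3): a world point X has camera coordinates R X + t; the wrist camera has in their place "hand_eye" (4x4, takes a point from camera to tool coordinates, whose origin is the TCP and whose axes are the flange's). Camera axes: x right, y down, z forward; pixel columns grow to the right and rows downward; lengths in mm; the calibration is good to about 2 mm. A picture is of the moment at which its call begins: read the wrist's pose just before it. camera_model takes no time and is no camera call.
- r.sign_off(): hands the job in, once; it reports no verdict.
Trained networks look in the newest picture that a camera, given by its name, has taken for a name from the list of things; names that differ only in an ending like _2 or _b are one class to them, and where a whole thing is asked for, a point or a joint stands for the part that bears it (a point fixed in the world has none). Each returns a list of dicts, best first, with "confidence" (0 to 1); they miss things now and then, are a little off and sometimes report something else, mostly with a low value. They report only what shows in the picture. A call takes as long as a camera call. They do not tell look-alikes from the thing itself.
- r.cut_out(query, camera): "mask" (400x640 bool, what is visible of it) and "bbox" ([left, top, right, bottom] in pixels, round what is visible of it).
- r.place_of(query, camera): "location" ([row, column] in pixels: a listed point, or the origin of a listed thing).
The state is a dict: "clock": time; "qpos": joint angles; "qvel": joint speeds; "joint_efforts": joint torques, N m; "eef_pos": TCP position; "tcp_rot": TCP orientation; "contact_force": force on the tool from outside, world axes, zero at the start; "wrist_torque": the same for the moment, N m; "opening": opening from 0.0 (shut) to 1.0 (fully open).
Only numpy, scipy, OpenCV 4.12 (cv2) and the standard library are available. Lean on these libraries where they do the work, as an engineer would, in place of code of your own. Each camera call takes 0.05 s, during which the arm holds its last target. There are 200 camera calls.

## Task

Get the mini chopper running on pulse: plug the square foot of the white blade unit fully home in the square drive socket in the middle of the chopper's bowl, and let it go. Then lower the orange lid over it with its two lugs through the two gaps of the collar until it is seated, and twist it clockwise (seen from above) against the spring until its white bar points at the green marks, well short of the red marks where it would click into lock. Finish while still gripping the lid and holding it there at the green marks, and do not knock the mug, tin, canister and spice jars about.

Things in the scene. Friction and masses are not known exactly. Their poses are not given: they have to be found in the camera images.
- chopper: Mini chopper, fixed, 93 mm tall: black motor base 128 mm across, clear bowl, grey bayonet collar 117 mm across on top. Origin at the centre of its underside, z up, on the axis shared by socket, bowl and lid; x points at one gap of the collar, -x at the other.
- socket (a point): Centre of the mouth of the square drive socket, at the top of a grey 44 mm square block in the bowl, 46 mm above the worktop. Hole 20 mm square with chamfered mouth, 14.5 mm deep, sides along this point's x and y (the chopper's).
- collar (a point): Point on the chopper's axis at the collar's track floor, 80 mm above the worktop, where the lid's rim rests; x, y as the chopper's. The lip above it (inner radius 47 mm, z 88.5 to 93 mm over the worktop) has two gaps 16 mm wide, at +x and -x, marked white. Track outer wall: radius 54 mm. A stop beside each gap prevents counter-clockwise turning.
- pulse_mark (a point): One of the two green pulse marks, on the collar's top, 53 mm from the axis, 0.66 rad clockwise (seen from above) from the chopper's +x; the other is opposite. Red lock marks are at 1.28 rad clockwise from +x and -x.
- switch_ring (a joint): Orange spring-loaded ring in the collar, pushed by the lid's lugs: 0 at rest, grows clockwise seen from above. Lid turn from the chopper's x = value + 0.06 rad (play). Pulse (green marks) is 0.60. From about 0.85 the lugs run into the lock detents; locked near 1.2, stop 1.35. Spring 0.04 N m at 0, 0.10 N m at 0.60: it turns the lid back if let go.
- ring_frame (a point): Point on the switch ring at the chopper's origin (centre of the underside, on the axis). Its x axis lies along the chopper's x when the ring is at 0 and turns with the ring; z up.
- blade_centre (a point): White blade unit, standing loose on its foot, 100 mm tall, 120 g: on its axis, 50 mm above the foot's underside, z up. Foot 18 mm square, 13 mm long, 15.5 mm nose; hub 32 mm across above it rests on the socket block when home (this point then 83 mm over the worktop). Square stem 20 mm wide, sides along x and y, up to 100 mm: grip its upper 30 mm. Blades 56 mm across. Same after a quarter turn.
- lid_centre (a point): Orange lid, loose, open side down, 99 mm tall, 180 g: on its axis, 50 mm above the rim's underside (130 mm over the worktop when seated), z up. Dome 90 mm across, hollow to 58 mm, flat top at 64 mm. Two lugs at the rim's foot at +x and -x, 12 mm wide, 6 mm thick, out to 52 mm. White grip bar on top along x: 60 long, 14 thick, from 64 to 99 mm height. Same after a half turn.
- mug: Dark grey and white mug, 86x117x99 mm, bystander; origin at the underside.
- spice_a: Spice jar with dark cap, 41 mm across, 105 mm tall, bystander; origin at the underside.
- spice_b: Another spice jar of the same size, bystander; origin at the underside.
- tin: Food tin, 75 mm across, 58 mm tall, bystander; origin at the underside.
- canister: Green canister with a wooden lid, 68 mm across, 110 mm tall, bystander; origin at the underside.
Not all that is in view belongs to the job. What is shaped like the part that bears blade_centre but yellow is not meant.

How it is judged:
By the outcome, as a careful person would: the job done as asked, in the order asked, and still so for the second after the job is handed in, while the arm keeps its last pose, push and grip.
It also fails if it takes over 61 s, if anything falls off the work surface, if the arm or the gripper's body presses on something with over 40 N, if the wrist force passes 120 N, or if a joint passes its speed limit or range.

## Working session

There is one attempt and no reset: what is moved stays moved. The work goes in short steps, Python scripts to look and compute and a tool call to move; the robot and the scene stay as the last step left them, time stands still between calls to the robot, and variables do not carry over. Pictures are saved under pics/ and viewed, about 8 in all and at most 12, crops included, and the job is handed in when it is done.

Besides the shell and the picture viewer there is one more tool, called after ">>>" by a JSON object that holds its "fn" and its "kwargs". move_arm: Moves the arm, as the interface text tells. Its arguments: {"type":"object","properties":{"increments":{"type":"array","items":{"type":"object","properties":{"tx":{"type":"number"},"ty":{"type":"number"},"tz":{"type":"number"},"rx":{"type":"number"},"ry":{"type":"number"},"rz":{"type":"number"},"gripper":{"type":"number"}}}},"squeeze":{"type":"number"}},"required":["increments"]}

```bash
ls; mkdir -p pics
cat > h.py <<'E'
import numpy as np, cv2
from rig import r
from scipy.spatial.transform import Rotation as Ro
def tcp():
    s=r.sense(); T=np.eye(4); T[:3,3]=s['eef_pos']; T[:3,:3]=Ro.from_euler('xyz',s['tcp_rot']).as_matrix(); return T
def cam(n):
    """returns K,k1, camera->world 4x4"""
    m=r.camera_model(n)
    if n=='wrist': C=tcp()@np.array(m['hand_eye'])
    else:
        M=np.eye(4); M[:3,:3]=m['R']; M[:3,3]=np.ravel(m['t']); C=np.linalg.inv(M)
    return m,C
def ray(m,u,v):
    K=np.array([[m['fx'],0,m['cx']],[0,m['fy'],m['cy']],[0,0,1.]])
    p=cv2.undistortPoints(np.array([[[u,v]]],float),K,np.array([m['k1'],0,0,0.]))
    return np.array([*p[0,0],1.])
def onplane(m,C,u,v,z):
    d=C[:3,:3]@ray(m,u,v); o=C[:3,3]; return o+d*(z-o[2])/d[2]
def cloud(m,C,depth):
    v,u=np.indices(depth.shape); 
    K=np.array([[m['fx'],0,m['cx']],[0,m['fy'],m['cy']],[0,0,1.]])
    p=cv2.undistortPoints(np.stack([u.ravel(),v.ravel()],1).astype(float)[:,None],K,np.array([m['k1'],0,0,0.]))[:,0]
    d=depth.ravel()[:,None]; P=np.hstack([p*d,d])@C[:3,:3].T+C[:3,3]; P[depth.ravel()==0]=np.nan
    return P.reshape(*depth.shape,3)
def project(m,C,X):
    p=np.linalg.inv(C)@np.append(X,1); s=p[:2]/p[2]; s=s*(1+m['k1']*(s@s)); return m['fx']*s[0]+m['cx'],m['fy']*s[1]+m['cy']
E
python3 - <<'E'
from h import *
ims=[]
for n in ['top','scene']:
    im,d=r.grab_frame(n); m,C=cam(n); print(n,C[:3,3].round(),C[:3,2].round(2)); np.savez(f'{n}.npz',im=im,d=d)
    ims.append(im)
    P=cloud(m,C,d)
    for q,z in [('chopper',0),('socket',46),('collar',80),('pulse_mark',93),('blade_centre',50),('lid_centre',50),('mug',0),('spice_a',0),('tin',0),('canister',0)]:
        for o in r.place_of(q,n)[:3]:
            v,u=o['location']; print(q,round(o['confidence'],2),np.round([u,v]),onplane(m,C,u,v,z).round(),P[int(np.clip(v,0,399)),int(np.clip(u,0,639))].round())
cv2.imwrite('pics/a.png',cv2.resize(np.vstack(ims)[:,:,::-1],None,fx=.75,fy=.75))
E
```

```text
pics
top [ 356.  100. 1395.] [ 0.1  -0.01 -1.  ]
chopper 0.97 [249. 180.] [574. 325.   0.] [573. 323.  28.]
chopper 0.72 [205. 171.] [611. 481.   0.] [597. 458.  88.]
socket 0.64 [250. 182.] [560. 313.  46.] [563. 314.  43.]
socket 0.64 [248. 180.] [565. 318.  46.] [569. 323.  30.]
collar 0.56 [246. 178.] [568. 323.  80.] [573. 330.  50.]
pulse_mark 0.71 [253. 159.] [630. 296.  93.] [651. 313.  -3.]
blade_centre 0.65 [269. 226.] [407. 248.  50.] [407. 243.  98.]
blade_centre 0.6 [196. 273.] [253. 496.  50.] [255. 498.  43.]
lid_centre 0.66 [351. 205.] [471. -34.  50.] [468. -27.  95.]
mug 0.56 [220. 224.] [418. 426.   0.] [421. 425.   9.]
spice_a 0.68 [236. 151.] [679. 371.   0.] [673. 368.  33.]
spice_a 0.68 [253. 143.] [709. 308.   0.] [688. 294.  96.]
tin 0.9 [410. 187.] [ 536. -255.    0.] [ 530. -240.   55.]
canister 0.94 [208. 167.] [624. 470.   0.] [606. 446.  93.]
scene [ -60. -711.  933.] [ 0.43  0.63 -0.65]
chopper 0.57 [291. 181.] [573. 329.   0.] [537. 271.  53.]
socket 0.61 [292. 173.] [569. 314.  46.] [537. 264.  92.]
collar 0.89 [291. 165.] [564. 311.  80.] [594. 363.  38.]
pulse_mark 0.58 [305. 159.] [608. 301.  93.] [620. 322.  80.]
blade_centre 0.76 [276. 218.] [411. 150.  50.] [410. 149.  51.]
blade_centre 0.74 [255. 202.] [394. 246.  50.] [393. 243.  53.]
blade_centre 0.52 [177. 174.] [253. 508.  50.] [250. 497.  62.]
lid_centre 0.58 [334. 249.] [476. -41.  50.] [465. -51.  65.]
mug 0.8 [238. 187.] [411. 400.   0.] [415. 407.  -3.]
spice_a 0.86 [327. 171.] [707. 312.   0.] [687. 290.  24.]
spice_a 0.74 [310. 165.] [677. 373.   0.] [604. 269.  94.]
tin 0.7 [401. 312.] [ 518. -270.    0.] [ 493. -289.   41.]
tin 0.45 [292. 173.] [601. 369.   0.] [536. 268.  91.]
canister 0.9 [274. 156.] [602. 488.   0.] [582. 456.  26.]
```

View pics/a.png

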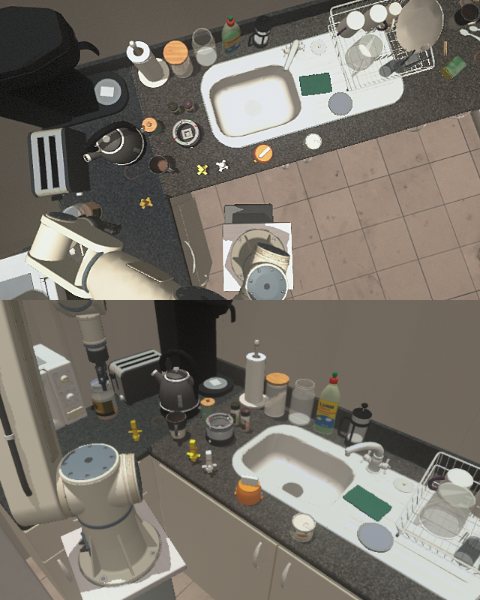

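```bash
cat >> h.py <<'E'
def plan(x,y,z,yaw=None,T=None):
    """tool increments from current pose to target TCP pose, tool down; yaw = world angle of the jaw (tool y) axis, mod pi"""
    T=tcp() if T is None else T
    d=T[:3,:3].T@(np.array([x,y,z])-T[:3,3])
    ax=T[:3,1]; cur=np.arctan2(ax[1],ax[0]); print('jaw yaw deg',np.degrees(cur).round(2),'pos',T[:3,3].round(1),'tilt',(T[:3,2]).round(4))
    print('shift cm (tool)',(d/10).round(2))
    if yaw is not None:
        a=(yaw-cur+np.pi/2)%np.pi-np.pi/2; print('rz deg (tool)',np.degrees(-a).round(2),'alt',np.degrees(-a+np.pi*np.sign(a)).round(2))
E
python3 - <<'E'
from h import *
print({k:np.round(v,3) for k,v in r.sense().items()})
print(r.camera_model('wrist'))
plan(440,150,380)
T=tcp();print(T.round(3))
d=np.load('top.npz'); m,C=cam('top'); P=cloud(m,C,d['d']); im=d['im'].astype(int)
def st(mask,n): 
    q=P[mask]; print(n,mask.sum(),np.nanmean(q,0).round(1),np.nanmin(q,0).round(),np.nanmax(q,0).round())
R,G,B=im[...,0],im[...,1],im[...,2]
box=lambda x0,x1,y0,y1,z0:(P[...,0]>x0)&(P[...,0]<x1)&(P[...,1]>y0)&(P[...,1]<y1)&(P[...,2]>z0)
st(box(380,450,110,200,85),'stem top')
lid=box(400,550,-100,30,85); st(lid,'lid bar')
q=P[lid][:,:2]; w,v=np.linalg.eigh(np.cov(q.T)); print('bar dir',np.degrees(np.arctan2(v[1,1],v[0,1])),np.sqrt(w))
lid=box(400,550,-100,30,15); st(lid,'lid all')
E
```

```text
{'clock': np.float64(1.1), 'qpos': array([ 1.235,  0.353,  1.633, -0.   ,  1.155, -0.002]), 'qvel': array([-0.   ,  0.001,  0.001,  0.   ,  0.   ,  0.001]), 'joint_efforts': array([-1.0000e-03, -6.0518e+01, -3.4245e+01, -0.0000e+00,  1.0000e-03,
        0.0000e+00]), 'eef_pos': array([204.758, 590.506, 231.273]), 'tcp_rot': array([-3.142, -0.   ,  2.808]), 'contact_force': array([-0.849, -0.183, -0.229]), 'wrist_torque': array([-0.01 ,  0.035, -0.024]), 'opening': np.float64(1.002)}
{'fx': 294.25147537898954, 'fy': 294.25147537898954, 'cx': 317.53419964561635, 'cy': 195.97571566384974, 'k1': -0.04841330571093971, 'hand_eye': array([[ 3.79677820e-04, -9.62094818e-01, -2.72714902e-01,
         6.89771907e+01],
       [ 9.99999925e-01,  3.42937040e-04,  1.82387698e-04,
         4.40687000e-01],
       [-8.19502182e-05, -2.72714950e-01,  9.62094875e-01,
        -1.42473037e+02],
       [ 0.00000000e+00,  0.00000000e+00,  0.00000000e+00,
         1.00000000e+00]])}
jaw yaw deg 70.88 pos [204.8 590.5 231.3] tilt [-0. -0. -1.]
shift cm (tool) [-36.66 -33.91 -14.87]
[[-9.45000e-01  3.28000e-01 -0.00000e+00  2.04758e+02]
 [ 3.28000e-01  9.45000e-01 -0.00000e+00  5.90506e+02]
 [ 0.00000e+00 -0.00000e+00 -1.00000e+00  2.31273e+02]
 [ 0.00000e+00  0.00000e+00  0.00000e+00  1.00000e+00]]
stem top 37 [423.6 154.5  98.2] [412. 143.  90.] [435. 164. 104.]
lid bar 75 [475.1 -36.3  97.1] [454. -61.  87.] [498. -13. 107.]
bar dir 133.14043151184555 [ 3.97968061 17.18283499]
lid all 531 [472.4 -33.1  63. ] [431. -82.  17.] [519.   8. 107.]
```

>>> {"fn": "move_arm", "kwargs": {"increments": [{"tx": -3, "ty": -1, "tz": -3}, {"tx": -3.6, "ty": -1.2, "tz": -2}, {"tx": -3.6, "ty": -1.2}, {"tx": -3.6, "ty": -1.2}, {"tx": -3.6, "ty": -1.2}, {"tx": -3.6, "ty": -1.2}, {"tx": -3.6, "ty": -1.2}, {"tx": -3.6, "ty": -1.2}, {"tx": -3.6, "ty": -1.2}, {"tx": -3.6, "ty": -1.2, "tz": 1}, {"tx": -3.6, "ty": -1.2, "tz": 1}, {"tx": -3, "ty": -1, "tz": 1}]}}

```text
invalid input
```

Run:
```python
from h import *
import time
print(r.sense()['qvel'].round(3))
m,C=cam('wrist'); im,d=r.grab_frame('wrist'); print(tcp()[:3,3].round(1))
np.savez('w1.npz',im=im,d=d,C=C)
P=cloud(m,C,d)
for q,z in [('chopper',0),('socket',46),('collar',80),('pulse_mark',93),('switch_ring',0)]:
    for o in r.place_of(q,'wrist')[:3]:
        v,u=o['location']; print(q,round(o['confidence'],2),np.round([u,v]),onplane(m,C,u,v,z).round(1))
u,v=np.array(project(m,C,np.array([566,316,85]))).astype(int); print(u,v)
cv2.imwrite('pics/b.png',cv2.resize(im[max(v-100,0):v+100,max(u-100,0):u+100,::-1],None,fx=3,fy=3,interpolation=cv2.INTER_CUBIC))
```

```text
[-0.     0.001  0.001  0.     0.     0.001]
[204.8 590.5 231.3]Traceback (most recent call last):
  File "<stdin>", line 8, in <module>
ValueError: it knows: blade_centre, canister, chopper, collar, lid_centre, mug, pulse_mark, ring_frame, socket, spice, tin
```

>>> {"fn": "move_arm", "kwargs": {"increments": [{"tx": -3, "ty": -1, "tz": -3, "rx": 0, "ry": 0, "rz": 0, "gripper": 1}, {"tx": -3.6, "ty": -1.2, "tz": -2, "rx": 0, "ry": 0, "rz": 0, "gripper": 1}]}}

```text
clock: 1.55
eef_pos: [259.7, 548.4, 282.2]
tcp_rot: [3.141, -0.0, 2.81]
contact_force: [0.6, 0.2, 0.3]
opening: 0.996
```

>>> {"fn": "move_arm", "kwargs": {"increments": [{"tx": -3.6, "ty": -1.2, "tz": 0, "rx": 0, "ry": 0, "rz": 0, "gripper": 1}, {"tx": -4, "ty": -1.3, "tz": 0, "rx": 0, "ry": 0, "rz": 0, "gripper": 1}, {"tx": -4, "ty": -1.3, "tz": 0, "rx": 0, "ry": 0, "rz": 0, "gripper": 1}, {"tx": -4, "ty": -1.3, "tz": 0, "rx": 0, "ry": 0, "rz": 0, "gripper": 1}, {"tx": -4, "ty": -1.3, "tz": 0, "rx": 0, "ry": 0, "rz": 0, "gripper": 1}, {"tx": -4, "ty": -1.3, "tz": 0, "rx": 0, "ry": 0, "rz": 0, "gripper": 1}, {"tx": -4, "ty": -1.3, "tz": 0, "rx": 0, "ry": 0, "rz": 0, "gripper": 1}, {"tx": -4, "ty": -1.3, "tz": 1, "rx": 0, "ry": 0, "rz": 0, "gripper": 1}, {"tx": -4, "ty": -1.3, "tz": 1, "rx": 0, "ry": 0, "rz": 0, "gripper": 1}, {"tx": 0, "ty": 0, "tz": 1, "rx": 0, "ry": 0, "rz": 0, "gripper": 1}]}}

```text
clock: 2.55
eef_pos: [561.9, 318.7, 250.8]
tcp_rot: [-3.141, 0.002, 2.804]
contact_force: [0.1, 0.8, 0.5]
opening: 0.999
```

Run:
```python
from h import *
print(r.sense()['qvel'].round(3))
m,C=cam('wrist'); im,d=r.grab_frame('wrist'); print(tcp()[:3,3].round(1))
np.savez('w1.npz',im=im,d=d,C=C)
for q,z in [('chopper',0),('socket',46),('collar',80),('pulse_mark',93)]:
    for o in r.place_of(q,'wrist')[:3]:
        v,u=o['location']; print(q,round(o['confidence'],2),np.round([u,v]),onplane(m,C,u,v,z).round(1))
u,v=np.array(project(m,C,np.array([566,316,85]))).astype(int); u=max(u,100);v=max(v,100);print(u,v)
cv2.imwrite('pics/b.png',cv2.resize(im[max(v-100,0):v+100,max(u-100,0):u+100,::-1],None,fx=3,fy=3,interpolation=cv2.INTER_CUBIC))
```

```text
[ 0.062  0.064  0.147  0.039 -0.181  0.059]
[559.1 319.7 248.8]
socket 0.78 [317. 179.] [569.9 315.5  46. ]
collar 0.94 [320. 190.] [575.7 317.1  80. ]
pulse_mark 0.81 [310. 236.] [618.8 290.8  93. ]
315 183
```

View pics/b.png

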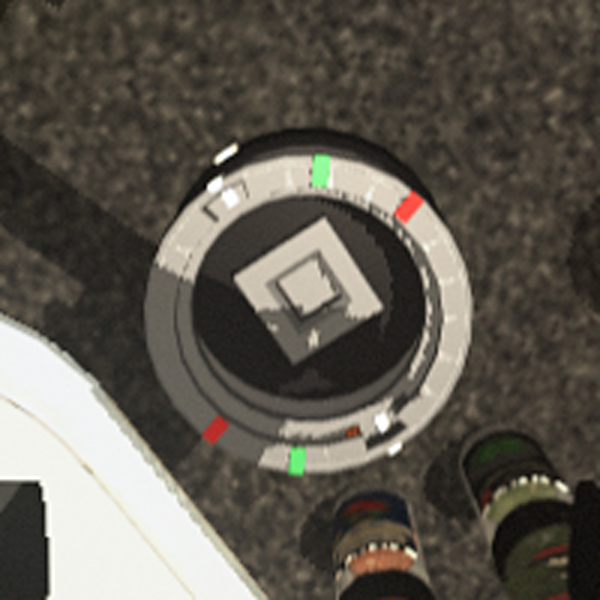

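Run:
```python
from h import *
D=np.load('w1.npz'); im=D['im'].astype(int); C=D['C']; m=r.camera_model('wrist')
R,G,B=im[...,0],im[...,1],im[...,2]
sub=np.zeros(R.shape,bool); sub[83:260,255:385]=1
pts={}
for n,mk in [('g',(G>R+50)&(G>B+40)&sub),('r',(R>G+80)&(R>B+80)&sub)]:
    k,l,s,c=cv2.connectedComponentsWithStats(mk.astype(np.uint8))
    for i in range(1,k):
        if s[i,4]>8: p=onplane(m,C,*c[i],93); print(n,s[i,4],c[i].round(1),p.round(1)); pts.setdefault(n,[]).append(p[:2])
for n,th in [('g',.66),('r',1.28)]:
    a,b=pts[n][:2]; print(n,'centre',((a+b)/2).round(1),'diam',np.linalg.norm(a-b).round(1),'chopper x deg',(np.degrees(np.arctan2(*(a-b)[::-1])+th)).round(1))
# depth-based check of collar top and block top
P=cloud(m,C,D['d']); 
c0=np.array(sum(pts['g'][:2]))/2
rr=np.hypot(P[...,0]-c0[0],P[...,1]-c0[1])
t=(rr<75)&(P[...,2]>85); print('collar z',np.nanmedian(P[t][:,2]), cv2.minEnclosingCircle(P[t][:,:2].astype(np.float32)))
t=(rr<35)&(P[...,2]>36)&(P[...,2]<60); q=P[t]; print('block z',np.median(q[:,2]),len(q)); print(cv2.minAreaRect(q[:,:2].astype(np.float32)))
# hole/ block corners from image (crop px /3 + offset)
for u,v in [(325,217),(383,308),(295,363),(234,276)]: print('block corner',onplane(m,C,u/3+215,v/3+83,46).round(1))
```

```text
g 58 [321.4 139.2] [522.7 337.1  93. ]
g 48 [313.6 236.2] [619.7 294.4  93. ]
r 59 [350.8 151.7] [544.5 361.2  93. ]
r 41 [286.3 225.8] [598.2 270.3  93. ]
g centre [571.2 315.7] diam 106.0 chopper x deg 194.1
r centre [571.4 315.8] diam 105.6 chopper x deg 193.9
collar z 331.28700099997536 ((564.9698486328125, 318.5753479003906), 73.92872619628906)
block z 45.46133667340692 1098
((571.3959350585938, 315.5687255859375), (44.32276916503906, 44.084327697753906), 14.174905776977539)
block corner [545.4 332.3  46. ]
block corner [588.  342.4  46. ]
block corner [598.3 301.   46. ]
block corner [555.7 290.1  46. ]
```

>>> {"fn": "move_arm", "kwargs": {"increments": [{"tx": 1, "ty": -2, "tz": 0, "rx": 0, "ry": 0, "rz": 0, "gripper": 1}, {"tx": 1.6, "ty": -4, "tz": 0, "rx": 0, "ry": 0, "rz": 0, "gripper": 1}, {"tx": 1.6, "ty": -4, "tz": 0, "rx": 0, "ry": 0, "rz": 0, "gripper": 1}, {"tx": 1.6, "ty": -4, "tz": 0, "rx": 0, "ry": 0, "rz": 0, "gripper": 1}, {"tx": 1.6, "ty": -4, "tz": 0, "rx": 0, "ry": 0, "rz": 0, "gripper": 1}, {"tx": 1, "ty": -2, "tz": 0, "rx": 0, "ry": 0, "rz": 0, "gripper": 1}, {"tx": 0, "ty": 0, "tz": 0, "rx": 0, "ry": 0, "rz": 0, "gripper": 1}, {"tx": 0, "ty": 0, "tz": 0, "rx": 0, "ry": 0, "rz": 0, "gripper": 1}]}}

```text
clock: 3.6
eef_pos: [413.6, 161.3, 252.4]
tcp_rot: [3.14, 0.002, 2.809]
contact_force: [0.1, 0.7, 0.2]
opening: 1.002
```

Run:
```python
from h import *
m,C=cam('wrist'); im,d=r.grab_frame('wrist'); print(tcp()[:3,3].round(1))
np.savez('w2.npz',im=im,d=d,C=C)
for q,z in [('blade_centre',50),('lid_centre',50)]:
    for o in r.place_of(q,'wrist')[:3]:
        v,u=o['location']; print(q,round(o['confidence'],2),np.round([u,v]),onplane(m,C,u,v,z).round(1))
P=cloud(m,C,d)
c=np.array([423,154.])
rr=np.hypot(P[...,0]-c[0],P[...,1]-c[1])
t=(rr<40)&(P[...,2]>94)&(P[...,2]<110); q=P[t]; print('top',len(q),np.median(q,0).round(1),cv2.minAreaRect(q[:,:2].astype(np.float32)))
# colour: bright pixels
R,G,B=[im[...,i].astype(int) for i in range(3)]
t2=t&(abs(R-B)<40); q=P[t2]; print(len(q),cv2.minAreaRect(q[:,:2].astype(np.float32)))
t=(rr<50)&(P[...,2]>15)&(P[...,2]<110); vv,uu=np.nonzero(t); print(uu.min(),uu.max(),vv.min(),vv.max())
u,v=np.array(project(m,C,np.array([423,154,85]))).astype(int); u=max(u,110);v=max(v,75); print(u,v)
cv2.imwrite('pics/c.png',cv2.resize(im[v-75:v+75,u-110:u+110,::-1],None,fx=3.5,fy=3.5,interpolation=cv2.INTER_CUBIC))
```

```text
[414.1 161.5 252.2]
blade_centre 0.87 [310. 182.] [421.7 149.3  50. ]
blade_centre 0.68 [388. 140.] [404.6 251.8  50. ]
lid_centre 0.78 [193. 260.] [471.3 -30.7  50. ]
top 353 [419.8 156.1  99.3] ((420.2987976074219, 155.95681762695312), (18.93937110900879, 19.477083206176758), 70.34172821044922)
238 ((420.2022399902344, 155.9472198486328), (18.94631576538086, 19.332860946655273), 70.62701416015625)
292 337 155 198
313 188
```

View pics/c.png

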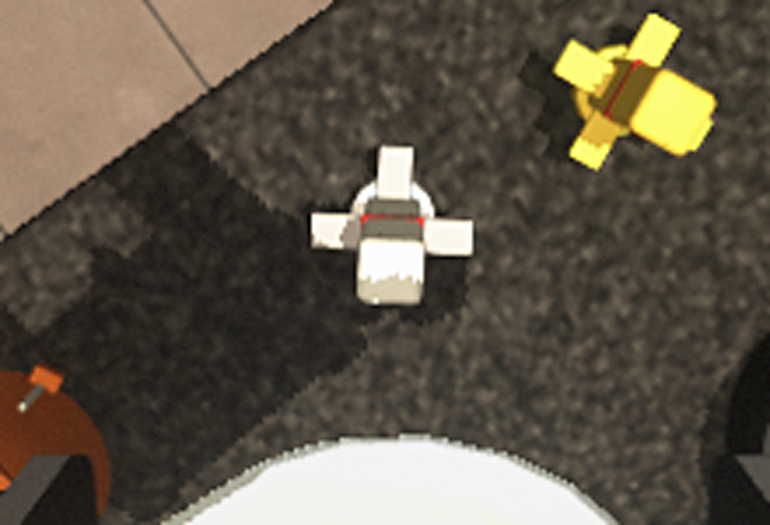

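>>> {"fn": "move_arm", "kwargs": {"increments": [{"tx": -0.7, "ty": -0.3, "tz": 2, "rx": 0, "ry": 0, "rz": 0, "gripper": 1}, {"tx": 0, "ty": 0, "tz": 3, "rx": 0, "ry": 0, "rz": 0, "gripper": 1}, {"tx": 0, "ty": 0, "tz": 4, "rx": 0, "ry": 0, "rz": 0, "gripper": 1}, {"tx": 0, "ty": 0, "tz": 4, "rx": 0, "ry": 0, "rz": 0, "gripper": 1}, {"tx": 0, "ty": 0, "tz": 3.4, "rx": 0, "ry": 0, "rz": 0, "gripper": 1}, {"tx": 0, "ty": 0, "tz": 2, "rx": 0, "ry": 0, "rz": 0, "gripper": 1}, {"tx": 0, "ty": 0, "tz": 0, "rx": 0, "ry": 0, "rz": 0, "gripper": 1}, {"tx": 0, "ty": 0, "tz": 0, "rx": 0, "ry": 0, "rz": 0, "gripper": 1}]}}

```text
clock: 4.55
eef_pos: [419.4, 155.8, 67.3]
tcp_rot: [-3.141, -0.001, 2.808]
contact_force: [-0.2, -0.1, 0.2]
opening: 0.998
```

Run:
```python
from h import *
plan(420.2,156,68,np.radians(70.5))
```

```text
jaw yaw deg 70.91 pos [419.4 155.8  67.3] tilt [-8.e-04 -3.e-04 -1.e+00]
shift cm (tool) [-0.07  0.05 -0.07]
rz deg (tool) 0.41 alt -179.59
```

>>> {"fn": "move_arm", "kwargs": {"squeeze": 50, "increments": [{"tx": -0.07, "ty": 0, "tz": 0, "rx": 0, "ry": 0, "rz": 0, "gripper": -1}, {"tx": 0, "ty": 0, "tz": 0, "rx": 0, "ry": 0, "rz": 0, "gripper": -1}, {"tx": 0, "ty": 0, "tz": 0, "rx": 0, "ry": 0, "rz": 0, "gripper": -1}, {"tx": 0, "ty": 0, "tz": 0, "rx": 0, "ry": 0, "rz": 0, "gripper": -1}, {"tx": 0, "ty": 0, "tz": 0, "rx": 0, "ry": 0, "rz": 0, "gripper": -1}, {"tx": 0, "ty": 0, "tz": 0, "rx": 0, "ry": 0, "rz": 0, "gripper": -1}, {"tx": 0, "ty": 0, "tz": 0, "rx": 0, "ry": 0, "rz": 0, "gripper": -1}, {"tx": 0, "ty": 0, "tz": 0, "rx": 0, "ry": 0, "rz": 0, "gripper": -1}]}}

```text
clock: 5.35
eef_pos: [420.0, 155.3, 67.9]
tcp_rot: [3.141, 0.001, 2.808]
contact_force: [-1.3, 0.2, 6.8]
opening: 0.228
```

>>> {"fn": "move_arm", "kwargs": {"increments": [{"tx": 0, "ty": 0, "tz": -2, "rx": 0, "ry": 0, "rz": 0, "gripper": -1}, {"tx": 0, "ty": 0, "tz": -4, "rx": 0, "ry": 0, "rz": 0, "gripper": -1}, {"tx": 0, "ty": 0, "tz": -4, "rx": 0, "ry": 0, "rz": 0, "gripper": -1}, {"tx": -1, "ty": 2, "tz": -2, "rx": 0, "ry": 0, "rz": 0, "gripper": -1}, {"tx": -1.5, "ty": 3.5, "tz": 0, "rx": 0, "ry": 0, "rz": 0, "gripper": -1}, {"tx": -1.5, "ty": 3.5, "tz": 0, "rx": 0, "ry": 0, "rz": 0, "gripper": -1}, {"tx": -1.5, "ty": 3.5, "tz": 0, "rx": 0, "ry": 0, "rz": 0, "gripper": -1}, {"tx": -1.5, "ty": 3.5, "tz": 0, "rx": 0, "ry": 0, "rz": 0, "gripper": -1}, {"tx": -1.0, "ty": 2.1, "tz": 0, "rx": 0, "ry": 0, "rz": 0, "gripper": -1}, {"tx": -1.0, "ty": 2, "tz": 0, "rx": 0, "ry": 0, "rz": 0, "gripper": -1}, {"tx": 0, "ty": 0, "tz": 0, "rx": 0, "ry": 0, "rz": -4, "gripper": -1}, {"tx": 0, "ty": 0, "tz": 0, "rx": 0, "ry": 0, "rz": -8, "gripper": -1}]}}

```text
clock: 6.55
eef_pos: [570.6, 315.8, 186.7]
tcp_rot: [-3.141, -0.001, 3.021]
contact_force: [-0.9, 0.2, -1.5]
opening: 0.226
```

>>> {"fn": "move_arm", "kwargs": {"increments": [{"tx": 0, "ty": 0, "tz": 0, "rx": 0, "ry": 0, "rz": -8, "gripper": -1}, {"tx": 0, "ty": 0, "tz": 0, "rx": 0, "ry": 0, "rz": -8, "gripper": -1}, {"tx": 0, "ty": 0, "tz": 0, "rx": 0, "ry": 0, "rz": -5.1, "gripper": -1}, {"tx": 0, "ty": 0, "tz": 0, "rx": 0, "ry": 0, "rz": 0, "gripper": -1}, {"tx": 0, "ty": 0, "tz": 0, "rx": 0, "ry": 0, "rz": 0, "gripper": -1}, {"tx": 0, "ty": 0, "tz": 0, "rx": 0, "ry": 0, "rz": 0, "gripper": -1}]}}

```text
clock: 7.15
eef_pos: [570.5, 315.4, 187.2]
tcp_rot: [-3.142, -0.0, -2.9]
contact_force: [0.3, 0.7, -0.8]
opening: 0.223
```

Run:
```python
from h import *
m,C=cam('wrist'); im,d=r.grab_frame('wrist'); plan(571.3,315.7,190,np.radians(104))
np.savez('w3.npz',im=im,d=d,C=C); print(r.sense()['contact_force'],r.sense()['opening'],r.sense()['qpos'].round(2))
u,v=np.array(project(m,C,np.array([571,316,93]))).astype(int); u=max(u,120);v=max(v,90); print(u,v)
cv2.imwrite('pics/d.png',cv2.resize(im[max(v-110,0):v+110,u-140:u+140,::-1],None,fx=2.7,fy=2.7,interpolation=cv2.INTER_CUBIC))
R,G,B=[im[...,i].astype(int) for i in range(3)]
pts={}
for n,mk in [('g',(G>R+50)&(G>B+40)),('r',(R>G+80)&(R>B+80))]:
    k,l,s,c=cv2.connectedComponentsWithStats(mk.astype(np.uint8))
    for i in range(1,k):
        p=onplane(m,C,*c[i],93)
        if s[i,4]>8 and np.hypot(p[0]-571,p[1]-316)<65: print(n,s[i,4],c[i].round(1),p.round(1))
```

```text
jaw yaw deg 103.88 pos [570.5 315.4 187.3] tilt [-1.e-04 -1.e-04 -1.e+00]
shift cm (tool) [-0.09  0.01 -0.27]
rz deg (tool) -0.12 alt 179.88
[-0.46259238  0.02087255 -1.43153825] 0.22837280195486018 [ 0.5   0.44  1.61  0.    1.09 -1.31]
317 198
g 89 [357.1 149.3] [523.4 336.8  93. ]
r 79 [378.2 181.9] [545.  361.1  93. ]
r 67 [257.4 216.7] [599.  269.8  93. ]
r 9 [301.  232.9] [604.5 309.4  93. ]
r 18 [330.4 232.4] [597.9 334.1  93. ]
```

View pics/d.png

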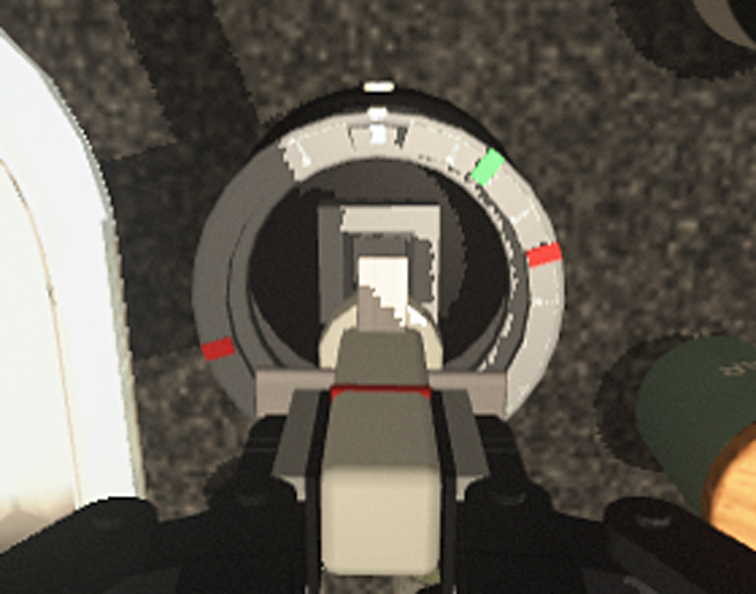

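Run:
```python
from h import *
D=np.load('w3.npz'); m=r.camera_model('wrist'); P=cloud(m,np.array(m['hand_eye']),D['d'])
t=(abs(P[...,1])<8)&(P[...,2]>-25)&(P[...,2]<25)&(P[...,0]>-15)&(P[...,0]<30); q=P[t]
f=q[(q[:,2]>-22)&(q[:,2]<20)]
for a in range(-30,25,6):
    s=f[(f[:,2]>a)&(f[:,2]<a+6)]; 
    if len(s): print(a,len(s),np.median(s,0).round(1))
# top face
t=(abs(P[...,1])<25)&(P[...,2]>-40)&(P[...,2]<-28)&(P[...,0]>-25)&(P[...,0]<12); q=P[t]; print(len(q),np.percentile(q[:,0],[2,98]),np.percentile(q[:,2],[5,50,95]))
# side extents of the stem in the image by brightness row
```

```text
-24 132 [  8.6  -0.2 -20.1]
-18 188 [  8.6   0.1 -15.3]
-12 168 [ 8.6  0.  -9.1]
-6 149 [ 8.6  0.  -3. ]
0 125 [8.8 0.  2.2]
6 117 [8.6 0.  8.7]
12 105 [ 8.7  0.  14.8]
18 26 [ 8.7  0.3 19. ]
2953 [-10.27315886  11.15386288] [-37.7495627  -31.89932198 -29.11509643]
```

>>> {"fn": "move_arm", "kwargs": {"increments": [{"tx": 0, "ty": -0.02, "tz": 1, "rx": 0, "ry": 0, "rz": 0, "gripper": -1}, {"tx": 0, "ty": 0, "tz": 2, "rx": 0, "ry": 0, "rz": 0, "gripper": -1}, {"tx": 0, "ty": 0, "tz": 2, "rx": 0, "ry": 0, "rz": 0, "gripper": -1}, {"tx": 0, "ty": 0, "tz": 1, "rx": 0, "ry": 0, "rz": 0, "gripper": -1}, {"tx": 0, "ty": 0, "tz": 0.5, "rx": 0, "ry": 0, "rz": 0, "gripper": -1}, {"tx": 0, "ty": 0, "tz": 0, "rx": 0, "ry": 0, "rz": 0, "gripper": -1}, {"tx": 0, "ty": 0, "tz": 0.4, "rx": 0, "ry": 0, "rz": 0, "gripper": -1}, {"tx": 0, "ty": 0, "tz": 0.3, "rx": 0, "ry": 0, "rz": 0, "gripper": -1}, {"tx": 0, "ty": 0, "tz": 0.3, "rx": 0, "ry": 0, "rz": 0, "gripper": -1}, {"tx": 0, "ty": 0, "tz": 0, "rx": 0, "ry": 0, "rz": 0, "gripper": -1}]}}

```text
clock: 8.2
eef_pos: [570.4, 315.2, 112.1]
tcp_rot: [-3.142, -0.0, -2.898]
contact_force: [-0.4, 0.4, -0.8]
opening: 0.23
```

>>> {"fn": "move_arm", "kwargs": {"increments": [{"tx": 0, "ty": 0, "tz": 0.3, "rx": 0, "ry": 0, "rz": 0, "gripper": -1}, {"tx": 0, "ty": 0, "tz": 0.3, "rx": 0, "ry": 0, "rz": 0, "gripper": -1}, {"tx": 0, "ty": 0, "tz": 0, "rx": 0, "ry": 0, "rz": 0, "gripper": -1}]}}

```text
clock: 8.5
eef_pos: [570.3, 315.1, 105.8]
tcp_rot: [-3.141, -0.001, -2.898]
contact_force: [0.8, -0.2, -1.5]
opening: 0.226
```

>>> {"fn": "move_arm", "kwargs": {"increments": [{"tx": 0, "ty": 0, "tz": 0.2, "rx": 0, "ry": 0, "rz": 0, "gripper": -1}, {"tx": 0, "ty": 0, "tz": 0.2, "rx": 0, "ry": 0, "rz": 0, "gripper": -1}, {"tx": 0, "ty": 0, "tz": 0, "rx": 0, "ry": 0, "rz": 0, "gripper": -1}]}}

```text
clock: 8.8
eef_pos: [570.4, 315.2, 102.0]
tcp_rot: [-3.141, -0.0, -2.898]
contact_force: [0.3, -0.5, -0.6]
opening: 0.226
```

>>> {"fn": "move_arm", "kwargs": {"increments": [{"tx": 0, "ty": 0, "tz": 0.15, "rx": 0, "ry": 0, "rz": 0, "gripper": -1}, {"tx": 0, "ty": 0, "tz": 0, "rx": 0, "ry": 0, "rz": 0, "gripper": -1}]}}

```text
clock: 9.0
eef_pos: [570.8, 315.4, 101.0]
tcp_rot: [3.141, 0.0, -2.898]
contact_force: [0.3, 0.4, 0.7]
opening: 0.228
```

>>> {"fn": "move_arm", "kwargs": {"increments": [{"tx": 0, "ty": 0, "tz": 0.1, "rx": 0, "ry": 0, "rz": 0, "gripper": -1}, {"tx": 0, "ty": 0, "tz": 0, "rx": 0, "ry": 0, "rz": 0, "gripper": -1}]}}

```text
clock: 9.2
eef_pos: [570.9, 315.5, 100.9]
tcp_rot: [3.141, 0.001, -2.898]
contact_force: [-1.5, -1.6, 8.0]
opening: 0.226
```

>>> {"fn": "move_arm", "kwargs": {"increments": [{"tx": 0, "ty": 0, "tz": 0.1, "rx": 0, "ry": 0, "rz": 0, "gripper": -1}, {"tx": 0, "ty": 0, "tz": 0, "rx": 0, "ry": 0, "rz": 0, "gripper": -1}, {"tx": 0, "ty": 0, "tz": 0, "rx": 0, "ry": 0, "rz": 0, "gripper": 0}, {"tx": 0, "ty": 0, "tz": 0, "rx": 0, "ry": 0, "rz": 0, "gripper": 0}, {"tx": 0, "ty": 0, "tz": 0, "rx": 0, "ry": 0, "rz": 0, "gripper": 0}, {"tx": 0, "ty": 0, "tz": 0, "rx": 0, "ry": 0, "rz": 0, "gripper": 0}, {"tx": 0, "ty": 0, "tz": -2, "rx": 0, "ry": 0, "rz": 0, "gripper": 0}, {"tx": 0, "ty": 0, "tz": -4, "rx": 0, "ry": 0, "rz": 0, "gripper": 0}, {"tx": 0, "ty": 0, "tz": -4, "rx": 0, "ry": 0, "rz": 0, "gripper": 1}, {"tx": 0, "ty": 0, "tz": -4, "rx": 0, "ry": 0, "rz": 0, "gripper": 1}, {"tx": 0, "ty": 0, "tz": -1, "rx": 0, "ry": 0, "rz": 0, "gripper": 1}, {"tx": 0, "ty": 0, "tz": 0, "rx": 0, "ry": 0, "rz": 0, "gripper": 1}]}}

```text
clock: 10.4
eef_pos: [571.5, 315.8, 250.8]
tcp_rot: [3.141, 0.004, -2.898]
contact_force: [-0.2, 1.0, -0.4]
opening: 1.001
```

Run:
```python
from h import *
m,C=cam('wrist'); im,d=r.grab_frame('wrist'); plan(480,-25,250)
np.savez('w4.npz',im=im,d=d,C=C); P=cloud(m,C,d)
rr=np.hypot(P[...,0]-571.5,P[...,1]-315.6)
t=(rr<25)&(P[...,2]>115)&(P[...,2]<150); q=P[t]; print('top',len(q),np.median(q,0).round(1),cv2.minAreaRect(q[:,:2].astype(np.float32)))
R,G,B=[im[...,i].astype(int) for i in range(3)]
for n,mk in [('g',(G>R+50)&(G>B+40)),('r',(R>G+80)&(R>B+80))]:
    k,l,s,c=cv2.connectedComponentsWithStats(mk.astype(np.uint8))
    for i in range(1,k):
        p=onplane(m,C,*c[i],93)
        if s[i,4]>8 and np.hypot(p[0]-571,p[1]-316)<65: print(n,s[i,4],c[i].round(1),p.round(1))
u,v=np.array(project(m,C,np.array([571,316,93]))).astype(int); u=max(u,120);v=max(v,90); print(u,v)
cv2.imwrite('pics/e.png',cv2.resize(im[max(v-110,0):v+110,u-140:u+140,::-1],None,fx=2.7,fy=2.7,interpolation=cv2.INTER_CUBIC))
```

```text
jaw yaw deg 103.98 pos [570.6 315.3 248.7] tilt [ 5.e-04  3.e-04 -1.e+00]
shift cm (tool) [ 17.01 -30.83  -0.14]
top 513 [569.7 315.7 132.2] ((571.7728881835938, 316.355224609375), (19.983251571655273, 19.89045524597168), 14.823948860168457)
g 58 [348.8 139.7] [523.  336.7  93. ]
g 47 [286.7 218.1] [620.2 294.   93. ]
r 53 [365.5 165.9] [544.6 360.6  93. ]
r 45 [268.8 194.4] [598.6 269.8  93. ]
317 179
```

View pics/e.png

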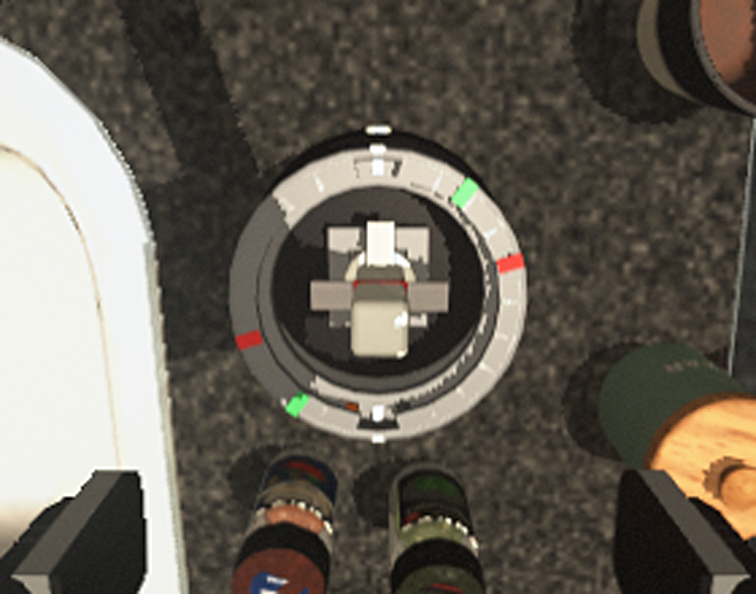

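>>> {"fn": "move_arm", "kwargs": {"increments": [{"tx": 1, "ty": -2, "tz": 0, "rx": 0, "ry": 0, "rz": 0, "gripper": 1}, {"tx": 2.2, "ty": -4, "tz": 0, "rx": 0, "ry": 0, "rz": 0, "gripper": 1}, {"tx": 2.2, "ty": -4, "tz": 0, "rx": 0, "ry": 0, "rz": 0, "gripper": 1}, {"tx": 2.2, "ty": -4, "tz": 0, "rx": 0, "ry": 0, "rz": 0, "gripper": 1}, {"tx": 2.2, "ty": -4, "tz": 0, "rx": 0, "ry": 0, "rz": 0, "gripper": 1}, {"tx": 2.2, "ty": -4, "tz": 0, "rx": 0, "ry": 0, "rz": 0, "gripper": 1}, {"tx": 2, "ty": -4, "tz": 0, "rx": 0, "ry": 0, "rz": 0, "gripper": 1}, {"tx": 2, "ty": -3, "tz": 0, "rx": 0, "ry": 0, "rz": 0, "gripper": 1}, {"tx": 1, "ty": -2, "tz": 0, "rx": 0, "ry": 0, "rz": 4, "gripper": 1}, {"tx": 0, "ty": 0, "tz": 0, "rx": 0, "ry": 0, "rz": 8, "gripper": 1}, {"tx": 0, "ty": 0, "tz": 0, "rx": 0, "ry": 0, "rz": 8, "gripper": 1}, {"tx": 0, "ty": 0, "tz": 0, "rx": 0, "ry": 0, "rz": 8, "gripper": 1}]}}

```text
clock: 11.65
eef_pos: [479.2, -26.9, 246.6]
tcp_rot: [-3.141, -0.004, 2.89]
contact_force: [-0.7, -0.4, -0.6]
opening: 1.002
```

>>> {"fn": "move_arm", "kwargs": {"increments": [{"tx": 0, "ty": 0, "tz": 0, "rx": 0, "ry": 0, "rz": 8, "gripper": 1}, {"tx": 0, "ty": 0, "tz": 0, "rx": 0, "ry": 0, "rz": 8, "gripper": 1}, {"tx": 0, "ty": 0, "tz": 0, "rx": 0, "ry": 0, "rz": 8, "gripper": 1}, {"tx": 0, "ty": 0, "tz": 0, "rx": 0, "ry": 0, "rz": 8, "gripper": 1}, {"tx": 0, "ty": 0, "tz": 0, "rx": 0, "ry": 0, "rz": 0, "gripper": 1}, {"tx": 0, "ty": 0, "tz": 0, "rx": 0, "ry": 0, "rz": 0, "gripper": 1}, {"tx": 0, "ty": 0, "tz": 0, "rx": 0, "ry": 0, "rz": 0, "gripper": 1}]}}

```text
clock: 12.35
eef_pos: [480.1, -26.6, 248.0]
tcp_rot: [-3.141, -0.001, 2.342]
contact_force: [-0.6, -1.0, -0.0]
opening: 0.997
```

```bash
cat > lid.py <<'E'
from h import *
import sys
m,C=cam('wrist'); im,d=r.grab_frame('wrist')
np.savez('w5.npz',im=im,d=d,C=C); P=cloud(m,C,d)
rr=np.hypot(P[...,0]-473,P[...,1]+34)
t=(rr<60)&(P[...,2]>92)&(P[...,2]<106); q=P[t]; R=cv2.minAreaRect(q[:,:2].astype(np.float32)); print('bar',len(q),np.median(q,0).round(1),R)
w,v=np.linalg.eigh(np.cov(q[:,:2].T)); a=np.arctan2(v[1,1],v[0,1]); print('bar dir',np.degrees(a).round(2))
t=(rr<60)&(P[...,2]>58)&(P[...,2]<70); q=P[t]; print('dome top',len(q),np.median(q[:,2]),cv2.minEnclosingCircle(q[:,:2].astype(np.float32)))
t=(rr<60)&(P[...,2]>20)&(P[...,2]<70); q=P[t]; print('dome',cv2.minAreaRect(q[:,:2].astype(np.float32)))
plan(R[0][0],R[0][1],70,a+np.pi/2)
u,v=np.array(project(m,C,np.array([473,-34,60]))).astype(int); u=max(u,120);v=max(v,90); print(u,v)
cv2.imwrite('pics/'+sys.argv[1],cv2.resize(im[max(v-110,0):v+110,u-140:u+140,::-1],None,fx=2.7,fy=2.7,interpolation=cv2.INTER_CUBIC))
E
python3 lid.py f.png
```

```text
bar 748 [471.8 -33.9  98.4] ((472.95440673828125, -35.409706115722656), (13.865816116333008, 58.023651123046875), 42.00605010986328)
bar dir 132.52
dome top 2660 63.7646885437845 ((473.236572265625, -35.46050262451172), 38.397071838378906)
dome ((471.83306884765625, -32.73919677734375), (88.81909942626953, 81.45629119873047), 21.13324546813965)
jaw yaw deg 44.12 pos [480.2 -26.6 248.2] tilt [-9.e-04  1.e-04 -1.e+00]
shift cm (tool) [-0.14 -1.13 17.83]
rz deg (tool) 1.6 alt -178.4
308 175
```

View pics/f.png

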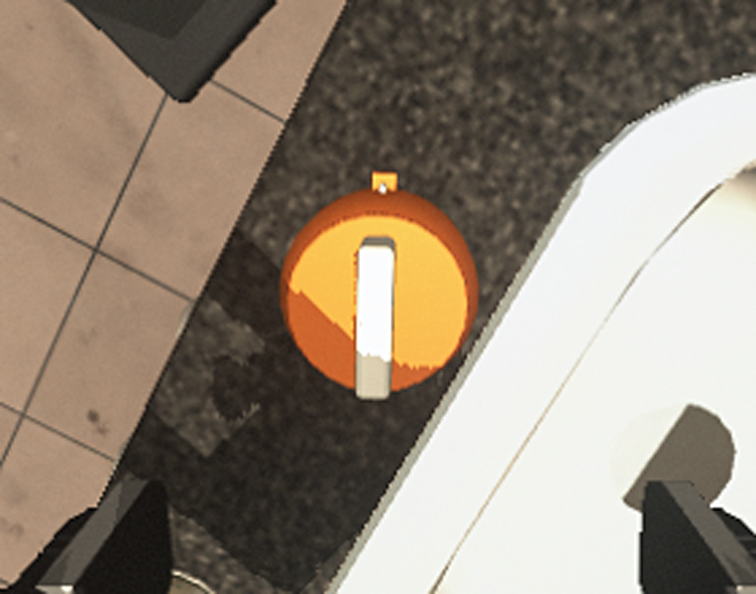

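>>> {"fn": "move_arm", "kwargs": {"increments": [{"tx": -0.1, "ty": -0.5, "tz": 2, "rx": 0, "ry": 0, "rz": 1.7, "gripper": 1}, {"tx": 0, "ty": -0.6, "tz": 3, "rx": 0, "ry": 0, "rz": 0, "gripper": 1}, {"tx": 0, "ty": 0, "tz": 4, "rx": 0, "ry": 0, "rz": 0, "gripper": 1}, {"tx": 0, "ty": 0, "tz": 4, "rx": 0, "ry": 0, "rz": 0, "gripper": 1}, {"tx": 0, "ty": 0, "tz": 3, "rx": 0, "ry": 0, "rz": 0, "gripper": 1}, {"tx": 0, "ty": 0, "tz": 2, "rx": 0, "ry": 0, "rz": 0, "gripper": 1}, {"tx": 0, "ty": 0, "tz": 0, "rx": 0, "ry": 0, "rz": 0, "gripper": 1}, {"tx": 0, "ty": 0, "tz": 0, "rx": 0, "ry": 0, "rz": 0, "gripper": 1}]}}

```text
clock: 13.2
eef_pos: [473.2, -34.8, 69.0]
tcp_rot: [-3.141, -0.0, 2.31]
contact_force: [0.8, 0.3, 1.5]
opening: 0.999
```

Run:
```python
from h import *
plan(473.0,-35.4,68,np.radians(42.3))
```

```text
jaw yaw deg 42.33 pos [473.2 -34.8  69. ] tilt [-6.e-04  0.e+00 -1.e+00]
shift cm (tool) [-0.03 -0.05  0.1 ]
rz deg (tool) 0.03 alt -179.97
```

>>> {"fn": "move_arm", "kwargs": {"squeeze": 80, "increments": [{"tx": 0, "ty": -0.05, "tz": 0, "rx": 0, "ry": 0, "rz": 0, "gripper": -1}, {"tx": 0, "ty": 0, "tz": 0, "rx": 0, "ry": 0, "rz": 0, "gripper": -1}, {"tx": 0, "ty": 0, "tz": 0, "rx": 0, "ry": 0, "rz": 0, "gripper": -1}, {"tx": 0, "ty": 0, "tz": 0, "rx": 0, "ry": 0, "rz": 0, "gripper": -1}, {"tx": 0, "ty": 0, "tz": 0, "rx": 0, "ry": 0, "rz": 0, "gripper": -1}, {"tx": 0, "ty": 0, "tz": 0, "rx": 0, "ry": 0, "rz": 0, "gripper": -1}, {"tx": 0, "ty": 0, "tz": 0, "rx": 0, "ry": 0, "rz": 0, "gripper": -1}, {"tx": 0, "ty": 0, "tz": 0, "rx": 0, "ry": 0, "rz": 0, "gripper": -1}, {"tx": 0, "ty": 0, "tz": 0, "rx": 0, "ry": 0, "rz": 0, "gripper": -1}]}}

```text
clock: 14.1
eef_pos: [472.9, -35.2, 69.1]
tcp_rot: [3.141, 0.0, 2.309]
contact_force: [-1.8, -1.4, 6.2]
opening: 0.153
```

Run:
```python
from h import *
plan(571.5,315.4,230,np.radians(104)); s=r.sense(); print(s['opening'],s['contact_force'])
```

```text
jaw yaw deg 42.27 pos [472.9 -35.2  69.1] tilt [ 3.e-04 -1.e-04 -1.e+00]
shift cm (tool) [ 19.31  30.88 -16.09]
rz deg (tool) -61.73 alt 118.27
0.15323297215444504 [-1.81639891 -1.35702282  6.17149281]
```

>>> {"fn": "move_arm", "kwargs": {"increments": [{"tx": 0, "ty": 0, "tz": -2, "rx": 0, "ry": 0, "rz": 0, "gripper": -1}, {"tx": 0, "ty": 0, "tz": -4, "rx": 0, "ry": 0, "rz": 0, "gripper": -1}, {"tx": 0, "ty": 0, "tz": -4, "rx": 0, "ry": 0, "rz": 0, "gripper": -1}, {"tx": 1.0, "ty": 2, "tz": -4, "rx": 0, "ry": 0, "rz": 0, "gripper": -1}, {"tx": 2.3, "ty": 3.5, "tz": -2.5, "rx": 0, "ry": 0, "rz": 0, "gripper": -1}, {"tx": 2.5, "ty": 4, "tz": 0, "rx": 0, "ry": 0, "rz": 0, "gripper": -1}, {"tx": 2.5, "ty": 4, "tz": 0, "rx": 0, "ry": 0, "rz": 0, "gripper": -1}, {"tx": 2.5, "ty": 4, "tz": 0, "rx": 0, "ry": 0, "rz": 0, "gripper": -1}, {"tx": 2.5, "ty": 4, "tz": 0, "rx": 0, "ry": 0, "rz": 0, "gripper": -1}, {"tx": 2.5, "ty": 4, "tz": 0, "rx": 0, "ry": 0, "rz": 0, "gripper": -1}, {"tx": 2.5, "ty": 3.4, "tz": 0, "rx": 0, "ry": 0, "rz": 0, "gripper": -1}, {"tx": 1, "ty": 2, "tz": 0, "rx": 0, "ry": 0, "rz": 0, "gripper": -1}]}}

```text
clock: 15.3
eef_pos: [571.4, 318.9, 233.0]
tcp_rot: [-3.141, -0.001, 2.311]
contact_force: [0.6, -0.1, -1.4]
opening: 0.148
```

>>> {"fn": "move_arm", "kwargs": {"increments": [{"tx": 0, "ty": 0, "tz": 0, "rx": 0, "ry": 0, "rz": -6, "gripper": -1}, {"tx": 0, "ty": 0, "tz": 0, "rx": 0, "ry": 0, "rz": -8, "gripper": -1}, {"tx": 0, "ty": 0, "tz": 0, "rx": 0, "ry": 0, "rz": -8, "gripper": -1}, {"tx": 0, "ty": 0, "tz": 0, "rx": 0, "ry": 0, "rz": -8, "gripper": -1}, {"tx": 0, "ty": 0, "tz": 0, "rx": 0, "ry": 0, "rz": -8, "gripper": -1}, {"tx": 0, "ty": 0, "tz": 0, "rx": 0, "ry": 0, "rz": -8, "gripper": -1}, {"tx": 0, "ty": 0, "tz": 0, "rx": 0, "ry": 0, "rz": -8, "gripper": -1}, {"tx": 0, "ty": 0, "tz": 0, "rx": 0, "ry": 0, "rz": -7.7, "gripper": -1}, {"tx": 0, "ty": 0, "tz": 0, "rx": 0, "ry": 0, "rz": 0, "gripper": -1}, {"tx": 0, "ty": 0, "tz": 0, "rx": 0, "ry": 0, "rz": 0, "gripper": -1}, {"tx": 0, "ty": 0, "tz": 0, "rx": 0, "ry": 0, "rz": 0, "gripper": -1}]}}

```text
clock: 16.4
eef_pos: [571.5, 315.5, 233.5]
tcp_rot: [-3.141, -0.0, -2.901]
contact_force: [-0.5, 0.0, -1.2]
opening: 0.146
```

Run:
```python
from h import *
m,C=cam('wrist'); im,d=r.grab_frame('wrist'); plan(571.5,315.4,230,np.radians(104)); s=r.sense(); print(s['opening'],s['contact_force'])
np.savez('w6.npz',im=im,d=d,C=C); P=cloud(m,np.array(m['hand_eye']),d)  # tool frame
W=cloud(m,C,d)
t=(abs(P[...,1])<60)&(P[...,2]>-45)&(P[...,2]<-24)&(P[...,0]>-60)&(P[...,0]<60)
B=im.astype(int); 
t=(abs(P[...,1])<55)&(abs(P[...,2]-5)<5)&(abs(P[...,0])<60); q=P[t]; print('lid flat top (tool)',len(q),np.median(q,0).round(1),cv2.minEnclosingCircle(q[:,:2].astype(np.float32)))
# dome side (orange) points: fit circle per height
R,G,Bl=[B[...,i] for i in range(3)]
og=(R>G+40)&(R>Bl+70)
t=og&(P[...,2]>12)&(P[...,2]<66)&(np.hypot(P[...,0],P[...,1])<60); q=P[t]; print('dome side',len(q))
A=np.c_[q[:,:2]*2,np.ones(len(q))]; x=np.linalg.lstsq(A,(q[:,:2]**2).sum(1),rcond=None)[0]; print('circle',x[:2].round(2),np.sqrt(x[2]+x[0]**2+x[1]**2).round(2))
q=P[og&(P[...,2]>55)&(np.hypot(P[...,0],P[...,1])<60)&(np.hypot(P[...,0],P[...,1])>46)&(P[...,2]<80)]; print('lug',len(q),np.median(q,0).round(1) if len(q) else '', (np.percentile(q,[2,98],axis=0).round(1)) if len(q) else '')
# bar end face
q=P[(abs(P[...,1])<6)&(P[...,2]>-28)&(P[...,2]<0)&(P[...,0]>20)&(P[...,0]<45)]; print('bar end',len(q),np.median(q,0).round(1) if len(q) else '')
for n,mk in [('g',(G>R+50)&(G>Bl+40)),('r',(R>G+80)&(R>Bl+80))]:
    k,l,s,c=cv2.connectedComponentsWithStats(mk.astype(np.uint8))
    for i in range(1,k):
        p=onplane(m,C,*c[i],93)
        if s[i,4]>8 and np.hypot(p[0]-571,p[1]-316)<65: print(n,s[i,4],c[i].round(1),p.round(1))
u,v=np.array(project(m,C,np.array([571,316,93]))).astype(int); u=max(u,120);v=max(v,90); print(u,v)
cv2.imwrite('pics/g.png',cv2.resize(im[max(v-110,0):v+110,u-140:u+140,::-1],None,fx=2.7,fy=2.7,interpolation=cv2.INTER_CUBIC))
```

```text
jaw yaw deg 103.84 pos [571.5 315.5 233.6] tilt [-2.e-04 -1.e-04 -1.e+00]
shift cm (tool) [ 0.01 -0.01  0.36]
rz deg (tool) -0.16 alt 179.84
0.1546761770049591 [-0.02796563  0.37020645 -0.75047598]
lid flat top (tool) 6851 [14.5 -0.5  5.4] ((-0.8145924806594849, 0.016613762825727463), 38.528568267822266)
dome side 3059
circle [2.44 0.2 ] 39.67
lug 92 [48.  -0.8 63.3] [[45.8 -5.6 61.8]
 [50.5  5.5 66. ]]
bar end 520 [ 28.8   0.1 -17.4]
g 67 [351.  142.5] [523.4 336.8  93. ]
r 49 [313.3 145.1] [534.5 302.5  93. ]
r 6040 [314.5 215.1] [602.8 320.3  93. ]
r 60 [368.9 170.1] [545. 361.  93.]
317 184
```

View pics/g.png

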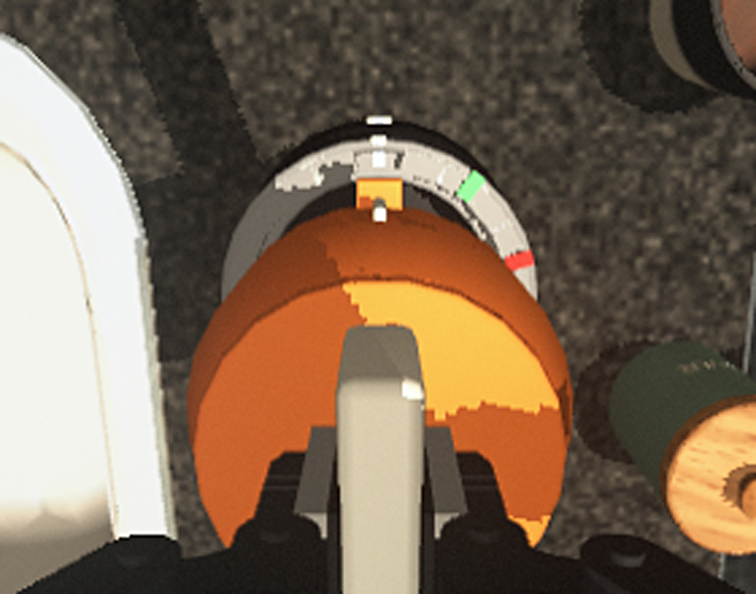

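>>> {"fn": "move_arm", "kwargs": {"increments": [{"tx": 0.03, "ty": 0, "tz": 1, "rx": 0, "ry": 0, "rz": -0.1, "gripper": -1}, {"tx": 0, "ty": 0, "tz": 2, "rx": 0, "ry": 0, "rz": 0, "gripper": -1}, {"tx": 0, "ty": 0, "tz": 2, "rx": 0, "ry": 0, "rz": 0, "gripper": -1}, {"tx": 0, "ty": 0, "tz": 1, "rx": 0, "ry": 0, "rz": 0, "gripper": -1}, {"tx": 0, "ty": 0, "tz": 0.5, "rx": 0, "ry": 0, "rz": 0, "gripper": -1}, {"tx": 0, "ty": 0, "tz": 0.4, "rx": 0, "ry": 0, "rz": 0, "gripper": -1}, {"tx": 0, "ty": 0, "tz": 0.4, "rx": 0, "ry": 0, "rz": 0, "gripper": -1}, {"tx": 0, "ty": 0, "tz": 0, "rx": 0, "ry": 0, "rz": 0, "gripper": -1}]}}

```text
clock: 17.25
eef_pos: [571.4, 315.5, 160.8]
tcp_rot: [3.142, 0.0, -2.896]
contact_force: [-0.6, -1.1, -0.7]
opening: 0.15
```

>>> {"fn": "move_arm", "kwargs": {"increments": [{"tx": 0, "ty": 0, "tz": 0.3, "rx": 0, "ry": 0, "rz": 0, "gripper": -1}, {"tx": 0, "ty": 0, "tz": 0.3, "rx": 0, "ry": 0, "rz": 0, "gripper": -1}, {"tx": 0, "ty": 0, "tz": 0, "rx": 0, "ry": 0, "rz": 0, "gripper": -1}]}}

```text
clock: 17.55
eef_pos: [571.1, 315.3, 154.5]
tcp_rot: [-3.141, -0.0, -2.896]
contact_force: [-0.2, 0.3, -1.2]
opening: 0.152
```

>>> {"fn": "move_arm", "kwargs": {"increments": [{"tx": 0, "ty": 0, "tz": 0.25, "rx": 0, "ry": 0, "rz": 0, "gripper": -1}, {"tx": 0, "ty": 0, "tz": 0.2, "rx": 0, "ry": 0, "rz": 0, "gripper": -1}, {"tx": 0, "ty": 0, "tz": 0, "rx": 0, "ry": 0, "rz": 0, "gripper": -1}]}}

```text
clock: 17.85
eef_pos: [571.1, 315.3, 149.9]
tcp_rot: [-3.141, -0.001, -2.896]
contact_force: [0.5, 0.2, -1.4]
opening: 0.152
```

>>> {"fn": "move_arm", "kwargs": {"increments": [{"tx": 0, "ty": 0, "tz": 0.1, "rx": 0, "ry": 0, "rz": 0, "gripper": -1}, {"tx": 0, "ty": 0, "tz": 0, "rx": 0, "ry": 0, "rz": 0, "gripper": -1}]}}

```text
clock: 18.05
eef_pos: [571.3, 315.4, 149.3]
tcp_rot: [3.142, 0.0, -2.896]
contact_force: [-0.1, 0.9, -0.9]
opening: 0.152
```

>>> {"fn": "move_arm", "kwargs": {"increments": [{"tx": 0, "ty": 0, "tz": 0.07, "rx": 0, "ry": 0, "rz": 0, "gripper": -1}, {"tx": 0, "ty": 0, "tz": 0, "rx": 0, "ry": 0, "rz": 0, "gripper": -1}]}}

```text
clock: 18.25
eef_pos: [571.5, 315.5, 149.2]
tcp_rot: [-3.142, 0.0, -2.896]
contact_force: [-1.4, -2.1, 4.2]
opening: 0.148
```

>>> {"fn": "move_arm", "kwargs": {"increments": [{"tx": 0, "ty": 0, "tz": 0, "rx": 0, "ry": 0, "rz": 2, "gripper": -1}, {"tx": 0, "ty": 0, "tz": 0, "rx": 0, "ry": 0, "rz": 3, "gripper": -1}, {"tx": 0, "ty": 0, "tz": 0, "rx": 0, "ry": 0, "rz": 3, "gripper": -1}, {"tx": 0, "ty": 0, "tz": 0, "rx": 0, "ry": 0, "rz": 2, "gripper": -1}, {"tx": 0, "ty": 0, "tz": 0, "rx": 0, "ry": 0, "rz": 0, "gripper": -1}]}}

```text
clock: 18.75
eef_pos: [571.5, 315.6, 149.1]
tcp_rot: [3.141, 0.001, -3.071]
contact_force: [-1.3, -0.3, 5.0]
opening: 0.15
```

Run:
```python
from h import *
s=r.sense(); print(s['contact_force'].round(1),s['wrist_torque'].round(3),s['opening']); plan(571.5,315.5,149.2,np.radians(66.2))
```

```text
[-1.3 -0.3  5. ] [0.015 0.144 0.005] 0.14972622191701135
jaw yaw deg 94.05 pos [571.5 315.6 149.1] tilt [ 7.e-04  5.e-04 -1.e+00]
shift cm (tool) [ 0.01 -0.01 -0.01]
rz deg (tool) 27.85 alt -152.15
```

>>> {"fn": "move_arm", "kwargs": {"increments": [{"tx": 0, "ty": 0, "tz": 0, "rx": 0, "ry": 0, "rz": 3, "gripper": -1}, {"tx": 0, "ty": 0, "tz": 0, "rx": 0, "ry": 0, "rz": 4, "gripper": -1}, {"tx": 0, "ty": 0, "tz": 0, "rx": 0, "ry": 0, "rz": 4, "gripper": -1}, {"tx": 0, "ty": 0, "tz": 0, "rx": 0, "ry": 0, "rz": 4, "gripper": -1}, {"tx": 0, "ty": 0, "tz": 0, "rx": 0, "ry": 0, "rz": 4, "gripper": -1}, {"tx": 0, "ty": 0, "tz": 0, "rx": 0, "ry": 0, "rz": 3, "gripper": -1}, {"tx": 0, "ty": 0, "tz": 0, "rx": 0, "ry": 0, "rz": 3, "gripper": -1}, {"tx": 0, "ty": 0, "tz": 0, "rx": 0, "ry": 0, "rz": 2, "gripper": -1}, {"tx": 0, "ty": 0, "tz": 0, "rx": 0, "ry": 0, "rz": 0.8, "gripper": -1}, {"tx": 0, "ty": 0, "tz": 0, "rx": 0, "ry": 0, "rz": 0, "gripper": -1}, {"tx": 0, "ty": 0, "tz": 0, "rx": 0, "ry": 0, "rz": 0, "gripper": -1}]}}

```text
clock: 19.85
eef_pos: [571.6, 315.5, 149.1]
tcp_rot: [3.141, 0.001, 2.729]
contact_force: [-1.4, -1.1, 5.5]
opening: 0.151
```

Run:
```python
from h import *
m,C=cam('wrist'); im,d=r.grab_frame('wrist'); s=r.sense(); print(s['contact_force'].round(1),s['wrist_torque'].round(3),s['opening']); plan(571.5,315.5,149.2,np.radians(66.2))
np.savez('w7.npz',im=im,d=d,C=C); P=cloud(m,np.array(m['hand_eye']),d); W=cloud(m,C,d)
B=im.astype(int); R,G,Bl=[B[...,i] for i in range(3)]
# bar side angle in tool frame: bar top face
t=(abs(P[...,1])<14)&(P[...,2]>-33)&(P[...,2]<-27)&(P[...,0]>12)&(P[...,0]<40); q=P[t]; print('bar top',len(q)); print(cv2.minAreaRect(q[:,:2].astype(np.float32)) if len(q)>5 else '')
for n,mk in [('g',(G>R+50)&(G>Bl+40)),('r',(R>G+80)&(R>Bl+80))]:
    k,l,s,c=cv2.connectedComponentsWithStats(mk.astype(np.uint8))
    for i in range(1,k):
        p=onplane(m,C,*c[i],93)
        if s[i,4]>8 and np.hypot(p[0]-571,p[1]-316)<65: print(n,s[i,4],c[i].round(1),p.round(1), 'angle from axis',np.degrees(np.arctan2(p[1]-315.5,p[0]-571.5)).round(1))
print(onplane(m,C,317,195,93))
cv2.imwrite('pics/h.png',cv2.resize(im[:,120:520,::-1],None,fx=1.5,fy=1.5,interpolation=cv2.INTER_CUBIC))
im2,d2=r.grab_frame('top'); m2,C2=cam('top'); P2=cloud(m2,C2,d2)
t=(np.hypot(P2[...,0]-571,P2[...,1]-316)<40)&(P2[...,2]>138)&(P2[...,2]<150); print('dome top z',np.nanmedian(P2[t][:,2]),t.sum())
for nme,(x,y) in dict(spA=(679,371),spB=(709,308),mug=(415,407)).items():
    pass
```

```text
[-0.1 -1.   5.9] [-0.107  0.199  0.162] 0.14760127576119658
jaw yaw deg 66.36 pos [571.6 315.5 149.1] tilt [ 7.e-04  2.e-04 -1.e+00]
shift cm (tool) [ 0.01 -0.   -0.01]
rz deg (tool) 0.16 alt -179.84
bar top 1253
((20.73293113708496, 0.1705636978149414), (13.663151741027832, 17.5723876953125), 89.0930404663086)
g 141 [317.1 138.5] [523.6 336.7  93. ] angle from axis 156.1
r 127 [362.8 153.4] [545. 361.  93.] angle from axis 120.2
r 5552 [311.4 212.3] [569.5 312.2  93. ] angle from axis -121.7
r 28 [337.3 229.6] [589.1 324.   93. ] angle from axis 25.9
[559.33343769 321.00193251  93.        ]
dome top z 145.6944994425087 10
```

View pics/h.png

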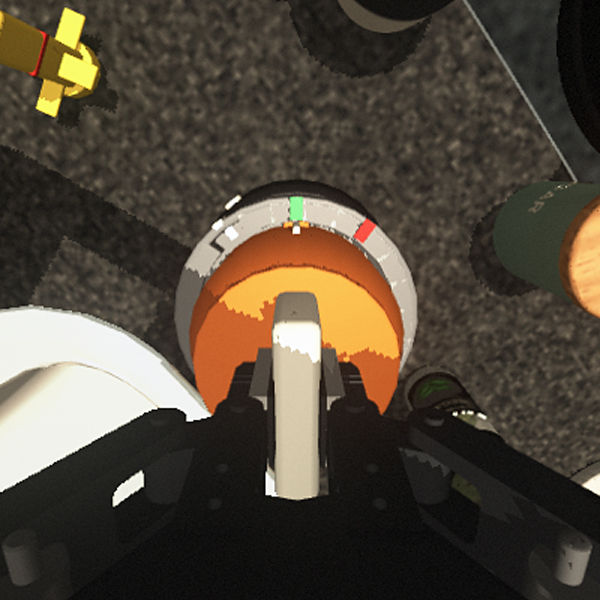

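```bash
python3 -c "
from rig import r
s=r.sense(); print(s['clock'],s['tcp_rot'],s['contact_force']); print(r.sign_off())"
```

```text
19.95 [3.14111050e+00 5.46123177e-04 2.72901853e+00] [-0.57497869 -1.44537363  6.08520075]
the job is handed in; nothing more can be done
None
```

The chopper is at pulse: the white blade unit is plugged home, the lid is seated, and the gripper is still holding it at the green marks. I handed it in at 19.95 s, and no verdict was reported.

- **Blade:** It went into the socket with no resistance until about 8 N at the expected home height. After I let it go, its top measured 132.2 mm against the expected 133 mm, centred on the chopper's axis.
- **Lid:** Both lugs went down through the collar gaps without force. It seated at TCP height 149.1 mm, where I expected it, with about 5 N of press.
- **Twist:** I turned it about 37.7° (0.66 rad) clockwise. The white bar measured 156.4° and the green mark 156.1°. The red lock mark is about 36° further on.
- **Holding:** The last wrist moment was 0.16 N m about the vertical, consistent with the spring plus friction. The grip was steady.

I saw no contact with the mug, tin, canister or jars. I only looked at those that showed in the wrist pictures and did not re-measure their positions. Hand-eye readings disagreed with each other by up to about 1.3 mm, which stayed within the play of the fits. One last check was weak: the top camera had only 10 pixels on the lid's flat top. They gave 145.7 mm against the 144 mm expected when seated.

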